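# Free the wedged tier and close the stacking lunch box

## Robot

A 7-joint arm with a two-finger parallel gripper is mounted at the origin on the work surface. World frame = base frame: x ahead of the robot, y to its left, z up, the work surface at z = 0. Lengths are in m, angles in rad, forces in N, time in s.
With the tool pointing down it reaches from about 0.35 to 0.9 m from the base axis. Payload 8.1 kg.
Tool frame: the origin (TCP) lies at the very end of the fingers, on their centre line; the grasp point (between the pads) lies 19 mm behind it (pinch_z is the distance from the TCP to the grasp point, in m); z points along the fingers, y is the direction in which the jaws open and shut (so a half turn about z gives the same grasp; the last joint's range is limited). The gripper opens to 85 mm and grips with 20 to 120 N. Pads are 22 mm wide; open, the fingers measure 114 mm over their backs; the gripper's body (76 mm by 85 mm) begins 54 mm behind the grasp point. The pads swing forward as they close: fully open they stand 13 mm farther back than shut.
Start: joints at [-1.364, 0.434, 0.025, 1.573, -0.012, 1.134, -0.075], TCP at [0.191, 0.595, 0.231] pointing down, gripper open.
Joint ranges: [-2.62, 2.62], [-0.44, 2.09], [-1.27, 1.32], [0.08, 2.57], [-1.32, 4.46], [0.12, 2], [-2.74, 2.74]. Speed limits (rad/s): [2.22, 2.22, 3.01, 3.01, 3.14, 3.14, 3.14].

## Interface

Orientations are given as a 3x3 rotation matrix whose columns are the frame's x, y, z axes.
In Python, from bench import state, camera, close_job, pinch_z gives the robot as it stands. The module is installed in compiled form; this text tells all that it offers.
- The arm moves only by the tool servo_tool, never from a script. Its argument "commands" is one flat list of numbers, 7 for each row, row after row: the opening, from 0 (shut) to 1 (fully open), then the shift along the tool's x, y, z in m, then the turn, a rotation vector about the tool's x, y, z in rad. A call has 1 to 12 rows; each row is the pose to reach, as a shift and turn from the pose commanded when the call began, along the tool's axes at that moment; what a row does not reach only later rows make up. A row lasts 1/12 s, in which the tool goes at most 41.7 mm and 7.16 degrees, less where a joint would pass 70% of its speed; a pose out of reach is approached as far as the arm can. A call with a gripper value outside its range is refused whole. The fingers move at their own pace and stop on an object; the grip force is fixed at half the most. Time passes only in rows, so rows that repeat a pose let the fingers close. It gives the time, the measured TCP pose, the force and the opening at its end, in the units of the state.
- state(): the state, without advancing time (a new reading comes with each control period).
- camera(name): name is "scene" or "top" or "wrist"; returns a dict with "img" (400x640x3 uint8, red, green, blue), "mtx" (3x3 intrinsics, pixels), "dist_coeffs" ([k1, k2, p1, p2, k3] as OpenCV has them; the pictures are not rectified), "rvec" (rotation vector, rad) and "tvec" (3), from world to camera coordinates, as OpenCV has them. Camera axes: x right, y down, z forward; pixel columns grow to the right and rows downward; lengths in m; the calibration is good to about 2 mm. A picture is of the moment at which its call begins. There is no depth.
- close_job(): hands the job in, once; it reports no verdict.
The state is a dict: "clock": time; "qpos": joint angles; "dq": joint speeds; "tau": joint torques, N m; "tool_pos": TCP position; "tcp_rot": TCP orientation; "contact_force": force on the tool from outside, world axes, zero at the start; "wrist_torque": the same for the moment, N m; "gripper_width": finger opening in m.
Only numpy, scipy, OpenCV 4.12 (cv2) and the standard library are available. Lean on these libraries where they do the work, as an engineer would, in place of code of your own. Each camera call takes 0.05 s, during which the arm holds its last target. There are 200 camera calls.

## Task

In the lacquer workshop, put the stacking lunch box together: free the red tier that is wedged slantwise in the plywood crate, set it level on the black bottom box, then put the ochre lid on the red tier. All cut corners must be at the same end and each part seated fully home on the rim of the one below; set the parts down gently and leave the bottom box, the chopstick rack, the jar and the bottle where they stand.

Things in the scene. Friction and masses are not known exactly. Their poses are not given: they have to be found in the camera images.
- bottom_c (a point): centre (half-way up the 40 mm wall) of the black bottom box, loose, upright on the bench, 0.9 kg. 140 long (x), 64 wide (y), upright walls 5 thick; both corners of the +x end are cut off at 45 degrees (14 mm), those of the -x end are square; parts nest only with cut ends together. z is up.
- bottom_box: the same box, origin at the centre of its underside. Above the wall stands an inner lip, 8 high, set in 7 from the outside and leaning inward 12 degrees: the part above has 2 mm play each way when seated, about 3.5 mm when it first meets the lip.
- tier_c (a point): centre (half-way up the 40 mm wall) of the red tier, loose, 0.15 to 0.3 kg. 140 long (x), 64 wide (y), upright walls 5 thick; both corners of the +x end are cut off at 45 degrees (14 mm), those of the -x end are square; parts nest only with cut ends together. z points out of its open top. Seated, its centre is 40 above that of the bottom box, axes parallel.
- tier: the same tier, origin at the centre of its underside. Same lip on top as the bottom box; its floor is recessed 12, so its wall drops over the lip below. Starts wedged in the crate, tilted about 33 degrees, cut end up. It does not fit flat in the crate: raise it straight up 50 or more before levelling it; pulled square to its face it runs into the low wall.
- lid_c (a point): centre (half-way up its 24 mm height) of the ochre lid, loose, flat on the bench, right way up, 0.1 to 0.2 kg. 140 long (x), 64 wide (y), upright walls 5 thick; both corners of the +x end are cut off at 45 degrees (14 mm), those of the -x end are square; parts nest only with cut ends together. Seated, its centre is 32 above that of the red tier, axes parallel.
- lid: the same lid, origin at the centre of its underside. Flat closed top without lip, 18 deep hollow below.
- crate_floor (a point): centre of the inner floor (8 above the bench) of the fixed plywood crate: inside 139 (x) by 144 (y), walls 8 thick; the +x wall rises 98 above the bench, the other three 46. The tier lies along its x, about 40 free on each side, its cut end leaning on the tall wall.
- stick_rack: bystander: loose dark wooden block 40 (x) by 120 (y) by 30 high with five black chopsticks standing in it, tips 203 above the bench; origin at the centre of its underside. It stands about 130 mm off the bottom box's centre, past its cut end.
- jar: bystander: amber lacquer jar, 50 across, 65 high, origin at the centre of its underside; stands about 128 mm off the lid's centre, past the lid's cut end
- bottle: bystander: amber glass bottle, 48 across, 120 high, origin at the centre of its underside; stands about 150 mm off the crate's centre, on the crate's -y side

How it is judged:
On the way, in this order (a step that is already met when the one before it is completed fails the run):
1. the red tier is seated on the bottom box (x of tier_c in the frame of bottom_c between -0.005 and 0.005 m and y of tier_c in the frame of bottom_c between -0.005 and 0.005 m and z of tier_c in the frame of bottom_c between 0.0375 and 0.0425 m and angle between the x axis of tier_c and the x axis of bottom_c, either way round below 0.08 rad and angle between the z axis of tier_c and the z axis of bottom_c, either way round below 0.04 rad), for 0.2 s.
2. the lid is seated on the red tier (x of lid_c in the frame of tier_c between -0.005 and 0.005 m and y of lid_c in the frame of tier_c between -0.005 and 0.005 m and z of lid_c in the frame of tier_c between 0.0295 and 0.0345 m and angle between the x axis of lid_c and the x axis of tier_c, either way round below 0.08 rad and angle between the z axis of lid_c and the z axis of tier_c, either way round below 0.04 rad), for 0.2 s.
At the end, for the whole second after the job is handed in: The red tier sits home on the bottom box and the lid home on the tier (centres within 5 mm sideways and 2.5 mm in height of the nested place, long axes within 0.08 rad, faces within 0.04 rad of parallel), all at rest (all of step 1 and all of step 2 and linear speed of each of bottom_box, tier, lid below 0.02 m/s and angular speed of each of bottom_box, tier, lid below 0.2 rad/s); the robot touches nothing.
It fails at once if the bottom box is shoved more than 30 mm from where it stood, or tipped (distance of bottom_c from where it was at the start of the episode above 0.03 m or angle between bottom_c's own z axis and vertical above 0.2 rad).
It fails at once if the tier or the lid comes down on the part below faster than 0.6 m/s ((horizontal distance between tier_c and bottom_c below 0.03 m and z of tier_c in the frame of bottom_c below 0.09 m and linear speed of tier above 0.6 m/s) or (horizontal distance between lid_c and tier_c below 0.03 m and z of lid_c in the frame of tier_c below 0.082 m and linear speed of lid above 0.6 m/s)).
It fails at once if the chopstick rack is displaced by more than 20 mm or tipped (distance of stick_rack from where it was at the start of the episode above 0.02 m or angle between stick_rack's own z axis and vertical above 0.2 rad).
It fails at once if the lacquer jar is displaced by more than 20 mm or tipped (distance of jar from where it was at the start of the episode above 0.02 m or angle between jar's own z axis and vertical above 0.2 rad).
It fails at once if the amber bottle is displaced by more than 20 mm or tipped (distance of bottle from where it was at the start of the episode above 0.02 m or angle between bottle's own z axis and vertical above 0.2 rad).
It also fails if it takes over 72 s, if anything falls off the work surface, if the arm or the gripper's body presses on something with over 40 N, if the wrist force passes 120 N, or if a joint passes its speed limit or range.

## Working session

There is one attempt and no reset: what is moved stays moved. The work goes in short steps, Python scripts to look and compute and a tool call to move; the robot and the scene stay as the last step left them, time stands still between calls to the robot, and variables do not carry over. Pictures are saved under pics/ and viewed, about 8 in all and at most 12, crops included, and the job is handed in when it is done.

Besides the shell and the picture viewer there is one more tool, called after ">>>" as name(argument=value, ...) on one line, values as JSON. servo_tool: Moves the arm, as the interface text tells. Its arguments: {"type":"object","properties":{"commands":{"type":"array"}},"required":["commands"]}

```bash
mkdir -p pics; ls
python3 - <<'E'
from bench import state,camera,pinch_z
import cv2,numpy as np
s=state();print({k:np.round(v,3).tolist() for k,v in s.items()},pinch_z)
for n in("scene","top","wrist"):
    c=camera(n);cv2.imwrite(f"pics/{n}0.png",c["img"][:,:,::-1])
    R=cv2.Rodrigues(c["rvec"])[0];print(n,(-R.T@c["tvec"].ravel()).round(3),R.round(2).tolist(),c["mtx"].round(1).tolist(),np.round(c["dist_coeffs"],3))
E
```

```text
pics
{'clock': 0.0, 'qpos': [-1.364, 0.435, 0.025, 1.574, -0.012, 1.134, -0.075], 'dq': [0.0, -0.0, -0.001, 0.0, 0.001, -0.001, -0.001], 'tau': [0.0, -67.049, 1.025, -31.62, 0.015, 0.013, -0.0], 'tool_pos': [0.19, 0.595, 0.231], 'tcp_rot': [[-0.952, 0.305, -0.0], [0.305, 0.952, -0.002], [-0.0, -0.002, -1.0]], 'contact_force': [-0.345, -0.373, 0.189], 'wrist_torque': [0.076, -0.01, 0.004], 'gripper_width': 0.085} 0.0187
scene [ 1.448 -0.002  0.908] [[0.09, 1.0, 0.01], [0.7, -0.06, -0.71], [-0.71, 0.07, -0.7]] [[373.3, 0.0, 322.7], [0.0, 373.3, 197.1], [0.0, 0.0, 1.0]] [-0.066  0.     0.     0.     0.   ]
top [0.509 0.077 1.194] [[0.01, -1.0, 0.02], [-1.0, -0.01, -0.08], [0.08, -0.02, -1.0]] [[373.1, 0.0, 317.8], [0.0, 373.1, 198.4], [0.0, 0.0, 1.0]] [-0.05  0.    0.    0.    0.  ]
wrist [0.113 0.619 0.373] [[0.31, 0.95, -0.0], [0.9, -0.29, 0.32], [0.3, -0.1, -0.95]] [[283.0, 0.0, 320.4], [0.0, 283.0, 202.4], [0.0, 0.0, 1.0]] [-0.026  0.     0.     0.     0.   ]
```

View pics/top0.png

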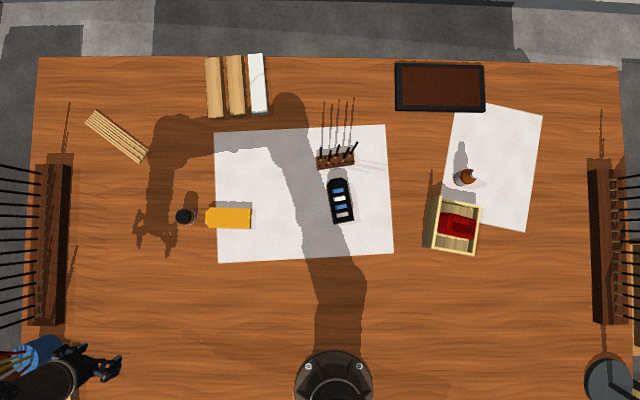

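View pics/scene0.png

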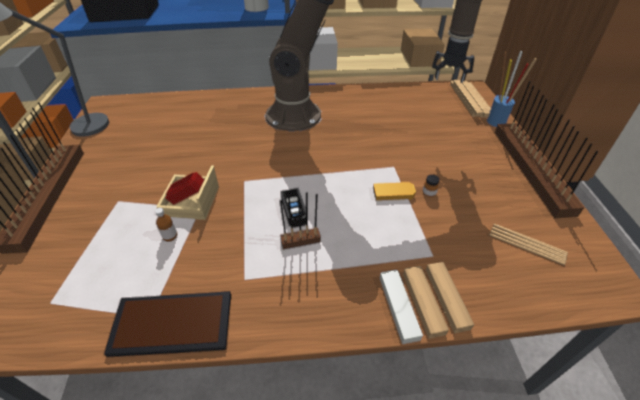

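Both views agree. The crate is at top px (457,225) with its tall wall on the left (+y side), and the red tier is inside it. The black box is at (340,200) with its cut end up (+x) towards the rack at (335,158). The ochre lid is at (229,217) with its cut end left (+y), and the jar is at (185,217).

```bash
cat > h.py <<'E'
import cv2,numpy as np
from bench import state,camera
def plane(c,px,z):
    """pixels -> world points on the plane z"""
    n=cv2.undistortPoints(np.float64(px).reshape(-1,1,2),c["mtx"],c["dist_coeffs"])[:,0]
    R=cv2.Rodrigues(c["rvec"])[0];o=-R.T@np.ravel(c["tvec"])
    d=np.c_[n,np.ones(len(n))]@R
    return o+d*((z-o[2])/d[:,2])[:,None]
def proj(c,P): return cv2.projectPoints(np.float64(P),c["rvec"],c["tvec"],c["mtx"],c["dist_coeffs"])[0][:,0]
def mask(c,lo,hi,box=None):
    m=cv2.inRange(cv2.cvtColor(c["img"],cv2.COLOR_RGB2HSV),np.array(lo),np.array(hi))
    if box is not None:
        k=np.zeros_like(m);x0,y0,x1,y1=box;k[y0:y1,x0:x1]=255;m&=k
    return m
def big(m):
    return max(cv2.findContours(m,cv2.RETR_EXTERNAL,cv2.CHAIN_APPROX_NONE)[0],key=cv2.contourArea)[:,0].astype(float)
def rect(P):
    (cx,cy),(w,h),a=cv2.minAreaRect(np.float32(P[:,:2]*1000))
    if w<h: w,h,a=h,w,a-90
    return np.round([cx,cy,w,h,a],1)
E
python3 - <<'E'
from h import *
c=camera("top")
print("lid",rect(plane(c,big(mask(c,(15,150,120),(30,255,255),(195,190,265,240))),.022)))
m=mask(c,(0,130,60),(8,255,255),(425,190,490,260))|mask(c,(172,130,60),(180,255,255),(425,190,490,260))
print("tier",rect(plane(c,big(m),.07)))
print("crate corners",plane(c,[[435,198],[481,205],[474,254],[425,245]],.05).round(3))
m=mask(c,(0,0,0),(180,255,60),(320,170,365,230));print("box",rect(plane(c,big(m),.04)))
print(plane(c,[[335,160],[185,217]],.03).round(3), plane(c,[[466,177]],.06).round(3))
i=c["img"][:,:,::-1]
def cr(x,y): return cv2.resize(i[y:y+80,x:x+100],None,fx=4,fy=4,interpolation=2)
cv2.imwrite("pics/c1.png",np.hstack([cr(300,145),cr(410,180)]))
E
```

```text
lid [537.1 332.9 141.4  65.7 -89.6]
tier [ 516.7 -373.1  117.    67.1   77.8]
crate corners [[ 0.601 -0.314  0.05 ]
 [ 0.58  -0.461  0.05 ]
 [ 0.427 -0.434  0.05 ]
 [ 0.455 -0.28   0.05 ]]
box [593.5 -16.4 138.2  65.   10.7]
[[ 0.72  -0.003  0.03 ]
 [ 0.537  0.464  0.03 ]] [[ 0.666 -0.41   0.06 ]]
```

View pics/c1.png

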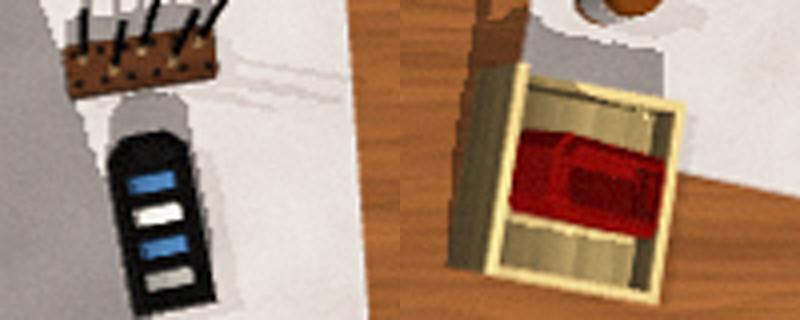

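The left crop shows the black box with its cut end up, near the rack. The right crop shows the tier with its cut end at the tall left wall. First I'll look at the lid from the wrist camera.

>>> servo_tool(commands=[1, -0.41, -0.144, -0.07, 0, 0, -1.885, 1, -0.41, -0.144, -0.07, 0, 0, -1.885, 1, -0.41, -0.144, -0.07, 0, 0, -1.885, 1, -0.41, -0.144, -0.07, 0, 0, -1.885, 1, -0.41, -0.144, -0.07, 0, 0, -1.885, 1, -0.41, -0.144, -0.07, 0, 0, -1.885, 1, -0.41, -0.144, -0.07, 0, 0, -1.885, 1, -0.41, -0.144, -0.07, 0, 0, -1.885, 1, -0.41, -0.144, -0.07, 0, 0, -1.885, 1, -0.41, -0.144, -0.07, 0, 0, -1.885, 1, -0.41, -0.144, -0.07, 0, 0, -1.885, 1, -0.41, -0.144, -0.07, 0, 0, -1.885])

```text
clock: 1.2
tool_pos: [0.5443, 0.3255, 0.3019]
tcp_rot: [[-0.407, -0.914, 0.004], [-0.914, 0.407, -0.003], [0.001, -0.005, -1.0]]
contact_force: [0.3, -2.4, 0.3]
gripper_width: 0.0855
```

```bash
cat >> h.py <<'E'
from scipy.spatial.transform import Rotation as Ro
def go(p,R):
    """shift and turn in tool axes from here to TCP pose (p,R)"""
    s=state();A=np.array(s["tcp_rot"])
    return np.round(A.T@(np.array(p)-s["tool_pos"]),4),np.round(Ro.from_matrix(A.T@R).as_rotvec(),3)
def pose(xang,tilt=0):
    """tool x = -part x; part x has heading xang deg and rises by tilt deg"""
    a,t=np.radians([xang,tilt]);ex=np.array([np.cos(a)*np.cos(t),np.sin(a)*np.cos(t),np.sin(t)])
    ez=np.array([-np.cos(a)*np.sin(t),-np.sin(a)*np.sin(t),np.cos(t)])
    return np.c_[-ex,np.cross(ez,ex),-ez]
E
python3 - <<'E'
from h import *
c=camera("wrist");cv2.imwrite("pics/w1.png",c["img"][:,:,::-1])
k=big(mask(c,(15,150,100),(30,255,255)))
print(k.min(0),k.max(0),rect(plane(c,k,.024)),rect(plane(c,k,.020)))
P=plane(c,k,.024)[:,:2];print(cv2.approxPolyDP(np.float32(P*1000),5,True)[:,0].round(1).tolist())
print(go([.56,-.02,.33],pose(10.7)))
E
```

```text
[291. 117.] [361. 212.] [535.  333.8 139.7  63.   88.5] [535.2 334.6 141.1  63.6  88.5]
[[506.70001220703125, 265.1000061035156], [564.5999755859375, 263.70001220703125], [567.5, 384.8999938964844], [551.2999877929688, 403.1000061035156], [520.9000244140625, 403.70001220703125], [505.1000061035156, 389.29998779296875]]
(array([ 0.3128, -0.1551, -0.028 ]), array([-0.003,  0.   ,  0.978]))
```

Lid measured at (535, 334) mm, heading about 89°, size 140×63, cut end at +y. That matches the given sizes. Next I'll look at the black box.

>>> servo_tool(commands=[1, 0.313, -0.155, -0.028, 0, 0, 0.978, 1, 0.313, -0.155, -0.028, 0, 0, 0.978, 1, 0.313, -0.155, -0.028, 0, 0, 0.978, 1, 0.313, -0.155, -0.028, 0, 0, 0.978, 1, 0.313, -0.155, -0.028, 0, 0, 0.978, 1, 0.313, -0.155, -0.028, 0, 0, 0.978, 1, 0.313, -0.155, -0.028, 0, 0, 0.978, 1, 0.313, -0.155, -0.028, 0, 0, 0.978, 1, 0.313, -0.155, -0.028, 0, 0, 0.978, 1, 0.313, -0.155, -0.028, 0, 0, 0.978, 1, 0.313, -0.155, -0.028, 0, 0, 0.978])

```text
clock: 2.17
tool_pos: [0.5529, -0.0159, 0.3293]
tcp_rot: [[-0.985, -0.175, -0.0], [-0.175, 0.985, 0.001], [0.0, 0.001, -1.0]]
contact_force: [-0.1, 0.1, 0.4]
gripper_width: 0.0853
```

Run:
```python
from h import *
s=state();print(np.round(s["tool_pos"],3),np.round(s["qpos"],2))
c=camera("wrist");cv2.imwrite("pics/w2.png",c["img"][:,:,::-1])
for v in (50,70,90):
    m=mask(c,(0,0,0),(180,255,v));m=cv2.morphologyEx(m,cv2.MORPH_OPEN,np.ones((3,3)))
    q=proj(c,[[.593,-.016,.04]])[0];print(q)
    for k in cv2.findContours(m,cv2.RETR_EXTERNAL,cv2.CHAIN_APPROX_NONE)[0]:
        if cv2.contourArea(k)>1500:
            k=k[:,0].astype(float);print(v,k.min(0),k.max(0),rect(plane(c,k,.04)))
            print(cv2.approxPolyDP(np.float32(plane(c,k,.04)[:,:2]*1000),5,True)[:,0].round(0).tolist())
print(go([.56,-.41,.33],pose(77.8)))
```

```text
[ 0.553 -0.016  0.329] [-0.2   0.25  0.17  1.61 -0.04  1.29  1.72]
[315.96242661 188.94433359]
50 [ 45. 257.] [596. 399.] [ 887.4   44.6 1214.9  357.9  -80. ]
[[1169.0, -523.0], [1121.0, -308.0], [1030.0, -277.0], [1017.0, -255.0], [1020.0, -228.0], [1099.0, -200.0], [1002.0, 348.0], [902.0, 347.0], [909.0, 391.0], [987.0, 455.0], [958.0, 674.0], [775.0, 431.0], [763.0, 387.0], [768.0, 369.0], [785.0, 367.0], [784.0, 326.0], [767.0, 306.0], [758.0, 275.0], [727.0, 242.0], [733.0, 232.0], [759.0, 258.0], [779.0, 247.0], [780.0, 236.0], [755.0, 226.0], [686.0, 156.0], [744.0, 165.0], [832.0, 223.0], [926.0, 198.0], [910.0, 149.0], [891.0, 138.0], [899.0, 92.0], [918.0, 58.0], [915.0, 4.0], [924.0, -46.0], [945.0, -50.0], [974.0, -91.0], [899.0, -143.0], [807.0, -120.0], [738.0, -129.0], [738.0, -138.0], [828.0, -175.0], [853.0, -174.0], [855.0, -185.0], [835.0, -200.0], [764.0, -169.0], [779.0, -186.0], [846.0, -220.0], [858.0, -239.0], [857.0, -450.0], [867.0, -470.0], [1018.0, -472.0], [1017.0, -439.0], [1023.0, -430.0]]
50 [295. 141.] [335. 228.] [589.4 -17.5 142.4  62.   10.9]
[[52
[... 3074 characters left out ...]
], [522.0, 401.0]]
90 [294. 141.] [335. 229.] [590.3 -17.8 144.3  62.8  11. ]
[[525.0, -58.0], [652.0, -37.0], [664.0, -21.0], [658.0, 12.0], [641.0, 24.0], [514.0, -1.0]]
90 [104.  52.] [160. 179.] [ 535.6 -301.4  183.1   67.    -9.7]
[[445.0, -312.0], [461.0, -322.0], [620.0, -349.0], [609.0, -320.0], [617.0, -319.0], [624.0, -285.0], [597.0, -278.0], [574.0, -282.0], [557.0, -272.0], [449.0, -262.0]]
90 [294.   0.] [397.  33.] [344.6 -19.6 137.   38.2 -90. ]
[[344.0, -88.0], [356.0, -86.0], [358.0, 17.0], [364.0, 24.0], [352.0, 49.0], [339.0, 48.0], [336.0, 24.0], [330.0, 48.0], [331.0, 27.0], [326.0, 29.0]]
(array([ 0.0633, -0.3906, -0.0013]), array([ 1.000e-03,  0.000e+00, -1.179e+00]))
```

View pics/w2.png

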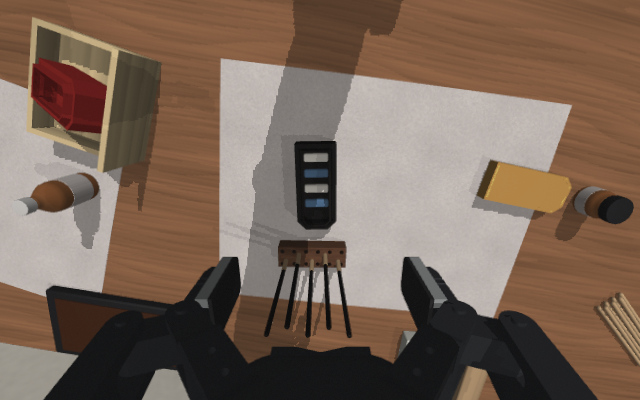

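The wrist view shows the box at px (315,185) with its cut end down towards the rack, and the crate at upper left. After allowing for the visible near wall, the box is at (592.5, -17.4) mm, heading 10.9°. On to the crate.

>>> servo_tool(commands=[1, 0.063, -0.39, -0.001, 0, 0, -1.18, 1, 0.063, -0.39, -0.001, 0, 0, -1.18, 1, 0.063, -0.39, -0.001, 0, 0, -1.18, 1, 0.063, -0.39, -0.001, 0, 0, -1.18, 1, 0.063, -0.39, -0.001, 0, 0, -1.18, 1, 0.063, -0.39, -0.001, 0, 0, -1.18, 1, 0.063, -0.39, -0.001, 0, 0, -1.18, 1, 0.063, -0.39, -0.001, 0, 0, -1.18, 1, 0.063, -0.39, -0.001, 0, 0, -1.18, 1, 0.063, -0.39, -0.001, 0, 0, -1.18, 1, 0.063, -0.39, -0.001, 0, 0, -1.18, 1, 0.063, -0.39, -0.001, 0, 0, -1.18])

```text
clock: 3.22
tool_pos: [0.5606, -0.3087, 0.3101]
tcp_rot: [[-0.402, -0.914, -0.056], [-0.915, 0.403, -0.008], [0.029, 0.048, -0.998]]
contact_force: [1.4, 1.1, -2.6]
gripper_width: 0.0854
```

Run:
```python
from h import *
s=state();print(np.round(s["tool_pos"],3),np.round(s["qpos"],2))
c=camera("wrist");cv2.imwrite("pics/w3.png",cv2.resize(c["img"][60:300,150:470,::-1],None,fx=2.5,fy=2.5))
m=mask(c,(0,130,40),(8,255,255))|mask(c,(172,130,40),(180,255,255))
k=big(m);print(k.min(0),k.max(0),rect(plane(c,k,.063)))
print(proj(c,[[.517,-.373,.063]]))
```

```text
[ 0.561 -0.309  0.31 ] [ 0.96  0.62 -1.    1.31  0.52  1.53  2.73]
[288.  60.] [359. 174.] [ 511.4 -367.6  139.7   72.4   79.9]
[[321.70111945 118.34921492]]
```

View pics/w3.png

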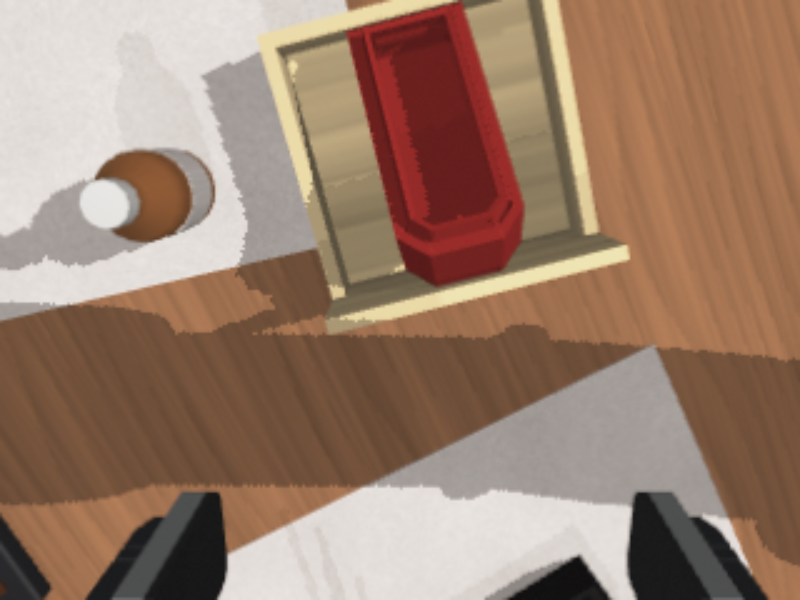

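The view shows the tier in the crate: cut end at crop (460,270) against the tall wall, low end at (405,15), bottle to the left. q7 sits at its limit in this orientation, so I'll use the half-turned one, with tool x along the tier's +x.

Run:
```python
from h import *
c=camera("wrist")
f=lambda p:np.array(p)/2.5+[150,60]
T=plane(c,f([[330,328],[628,252]]),.098);L=plane(c,f([[262,38]]),.046)
d=T[1]-T[0];h=np.degrees(np.arctan2(d[1],d[0]))+90;print("tall wall",T.round(4).tolist(),"len",np.linalg.norm(d),"crate x heading",h,h-180)
print("lowcorner",L.round(4))
A=plane(c,f([[432,285],[503,272]]),.084);C=plane(c,f([[348,32],[466,4]]),.042)
print("cut end",A.round(4).tolist(),"low end",C.round(4).tolist())
e=A.mean(0)-C.mean(0);print("tier heading",np.degrees(np.arctan2(e[1],e[0])),np.linalg.norm(e[:2]))
# expected along x: cut end bottom +69.6, low end rim -69.6
print("mid",(A.mean(0)+C.mean(0))/2)
c=dict(np.load("x.npz")) if 0 else c
im=cv2.imread("pics/w2.png")
```

```text
tall wall [[0.6019, -0.3143, 0.098], [0.4468, -0.2879, 0.098]] len 0.15735401598348395 crate x heading 260.34899282976824 80.34899282976824
lowcorner [[ 0.5754 -0.4605  0.046 ]]
cut end [[0.5454, -0.3104, 0.084], [0.5083, -0.3014, 0.084]] low end [[0.5327, -0.4458, 0.042], [0.4694, -0.4335, 0.042]]
tier heading 79.08282731809471 0.136209812198245
mid [ 0.51395085 -0.37275726  0.063     ]
```

```bash
cat >> h.py <<'E'
def pose2(xang,tilt=0):
    R=pose(xang,tilt);return R*np.array([-1,-1,1])   # tool x = +part x
E
python3 - <<'E'
from h import *
print(go([.5,-.38,.35],pose2(79.5)),go([.5,-.38,.35],pose2(150)))
E
```

```text
(array([ 0.0893,  0.0291, -0.0389]), array([-0.028, -0.079,  2.906])) (array([ 0.0893,  0.0291, -0.0389]), array([ 0.018, -0.062,  1.676]))
```

>>> servo_tool(commands=[1, 0.089, 0.029, -0.039, 0.018, -0.062, 1.676, 1, 0.089, 0.029, -0.039, 0.018, -0.062, 1.676, 1, 0.089, 0.029, -0.039, 0.018, -0.062, 1.676, 1, 0.089, 0.029, -0.039, 0.018, -0.062, 1.676, 1, 0.089, 0.029, -0.039, 0.018, -0.062, 1.676, 1, 0.089, 0.029, -0.039, 0.018, -0.062, 1.676, 1, 0.089, 0.029, -0.039, 0.018, -0.062, 1.676, 1, 0.089, 0.029, -0.039, 0.018, -0.062, 1.676, 1, 0.089, 0.029, -0.039, 0.018, -0.062, 1.676, 1, 0.089, 0.029, -0.039, 0.018, -0.062, 1.676, 1, 0.089, 0.029, -0.039, 0.018, -0.062, 1.676, 1, 0.089, 0.029, -0.039, 0.018, -0.062, 1.676])

```text
clock: 4.32
tool_pos: [0.5005, -0.377, 0.3532]
tcp_rot: [[-0.938, 0.347, -0.004], [0.347, 0.938, -0.002], [0.003, -0.004, -1.0]]
contact_force: [0.6, 0.3, -0.4]
gripper_width: 0.0855
```

Run:
```python
from h import *
s=state();print(np.round(s["tool_pos"],3),np.round(s["qpos"],2))
R=pose2(79.5,33);g=np.array([.514,-.3728,.063])+R@[-.02,0,-.08]
print(g,go(g,R))
```

```text
[ 0.5   -0.377  0.353] [ 0.98  0.46 -0.68  1.33  0.28  1.46  1.54]
[ 0.50300308 -0.43213406  0.11920086] (array([-0.0223, -0.05  ,  0.2341]), array([-0.408,  0.477,  1.357]))
```

Run:
```python
from h import *
R=pose2(79.5,33);g=np.array([.514,-.3728,.063])+R@[-.02,0,-.14]
print(g,go(g,R))
```

```text
[ 0.49704793 -0.4642652   0.1695211 ] (array([-0.0276, -0.0824,  0.1839]), array([-0.408,  0.477,  1.357]))
```

>>> servo_tool(commands=[1, -0.028, -0.082, 0.0, -0.408, 0.477, 1.357, 1, -0.028, -0.082, 0.0, -0.408, 0.477, 1.357, 1, -0.028, -0.082, 0.05, -0.408, 0.477, 1.357, 1, -0.028, -0.082, 0.05, -0.408, 0.477, 1.357, 1, -0.028, -0.082, 0.05, -0.408, 0.477, 1.357, 1, -0.028, -0.082, 0.1, -0.408, 0.477, 1.357, 1, -0.028, -0.082, 0.1, -0.408, 0.477, 1.357, 1, -0.028, -0.082, 0.15, -0.408, 0.477, 1.357, 1, -0.028, -0.082, 0.15, -0.408, 0.477, 1.357, 1, -0.028, -0.082, 0.184, -0.408, 0.477, 1.357, 1, -0.028, -0.082, 0.184, -0.408, 0.477, 1.357, 1, -0.028, -0.082, 0.184, -0.408, 0.477, 1.357])

```text
clock: 5.32
tool_pos: [0.4978, -0.4641, 0.1669]
tcp_rot: [[0.156, 0.983, 0.094], [0.822, -0.182, 0.539], [0.547, -0.007, -0.837]]
contact_force: [-0.4, 0.2, 1.8]
gripper_width: 0.0854
```

Run:
```python
from h import *
s=state();print(np.round(s["tool_pos"],3),np.round(s["qpos"],2))
R=pose2(79.5,33)
for b in (.14,.08):
  g=np.array([.514,-.3728,.063])+R@[-.02,0,-b];print(g,go(g,R))
c=camera("wrist");cv2.imwrite("pics/w4.png",c["img"][:,:,::-1])
```

```text
[ 0.498 -0.464  0.167] [ 1.08  0.87 -0.4   1.12 -0.17  1.53  0.61]
[ 0.49704793 -0.4642652   0.1695211 ] (array([ 0.0012, -0.0007, -0.0024]), array([-0.006, -0.003, -0.003]))
[ 0.50300308 -0.43213406  0.11920086] (array([ 0.001 , -0.0004,  0.0576]), array([-0.006, -0.003, -0.003]))
```

View pics/w4.png

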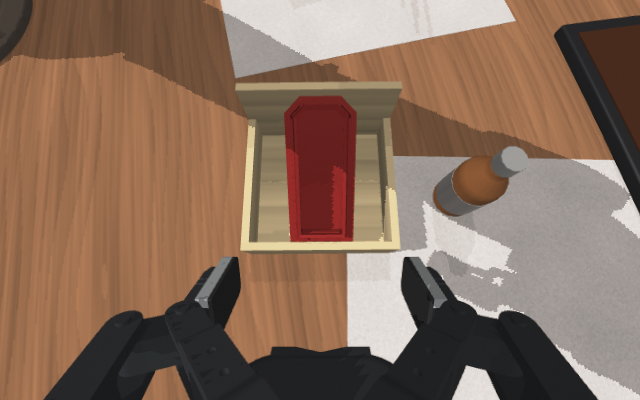

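The arm is aligned. The tier shows at px x 285–357, y 95–242, between the fingers at (220,270) and (420,270). I'll refine its position in tier axes.

```bash
cat >> h.py <<'E'
def inframe(c,px,p,R,z):
    """pixels -> points (mm) in the frame (p,R), on its plane z"""
    n=cv2.undistortPoints(np.float64(px).reshape(-1,1,2),c["mtx"],c["dist_coeffs"])[:,0]
    Rc=cv2.Rodrigues(c["rvec"])[0];o=-Rc.T@np.ravel(c["tvec"]);d=np.c_[n,np.ones(len(n))]@Rc
    o=R.T@(o-p);d=d@R;return (o+d*((z-o[2])/d[:,2])[:,None])*1000
def red(c):
    m=mask(c,(0,130,40),(8,255,255))|mask(c,(172,130,40),(180,255,255));return big(m)
E
python3 - <<'E'
from h import *
R=pose(79.5,33)*np.array([-1,1,-1]);p=np.array([.514,-.3728,.063]);print(R.round(2).tolist())
c=camera("wrist");k=red(c);P=inframe(c,k,p,R,.02);print(rect(P),P[:,:2].min(0),P[:,:2].max(0))
print(cv2.approxPolyDP(np.float32(P[:,:2]),4,True)[:,0].round(0).tolist())
for b in (.14,.08):
  g=p+R@[-.02,0,b]
E
```

```text
[[0.15, -0.98, -0.1], [0.82, 0.18, -0.54], [0.54, -0.0, 0.84]]
[8.088000e+02 6.610000e+01 1.388386e+05 6.406050e+04 5.000000e-01] [-68.62148146 -32.07368335] [70.2922076  32.48423212]
[[70.0, -17.0], [70.0, 18.0], [56.0, 32.0], [-68.0, 31.0], [-68.0, -31.0], [56.0, -31.0]]
```

Refined centre is within 1 mm and 0.5° of the estimate, size 139×64. Descending along the tool axis.

>>> servo_tool(commands=[1, 0.001, 0, 0.035, -0.006, -0.003, -0.003, 1, 0.001, 0, 0.07, -0.006, -0.003, -0.003, 1, 0.001, 0, 0.1, -0.006, -0.003, -0.003, 1, 0.001, 0, 0.115, -0.006, -0.003, -0.003, 1, 0.001, 0, 0.13, -0.006, -0.003, -0.003, 1, 0.001, 0, 0.14, -0.006, -0.003, -0.003, 1, 0.001, 0, 0.15, -0.006, -0.003, -0.003, 1, 0.001, 0, 0.16, -0.006, -0.003, -0.003, 1, 0.001, 0, 0.16, -0.006, -0.003, -0.003, 0.6, 0.001, 0, 0.16, -0.006, -0.003, -0.003, 0.6, 0.001, 0, 0.16, -0.006, -0.003, -0.003])

```text
clock: 6.33
tool_pos: [0.5124, -0.3806, 0.0357]
tcp_rot: [[0.146, 0.984, 0.101], [0.828, -0.177, 0.531], [0.541, 0.007, -0.841]]
contact_force: [2.0, -3.5, 3.4]
gripper_width: 0.064
```

>>> servo_tool(commands=[0.0, 0, 0, 0, 0, 0, 0, 0.0, 0, 0, 0, 0, 0, 0, 0.0, 0, 0, 0, 0, 0, 0, 0.0, 0, 0, 0, 0, 0, 0, 0.0, 0, 0, 0, 0, 0, 0, 0.0, 0, 0, 0, 0, 0, 0])

```text
clock: 6.83
tool_pos: [0.5124, -0.3808, 0.0357]
tcp_rot: [[0.146, 0.984, 0.102], [0.828, -0.178, 0.531], [0.541, 0.007, -0.841]]
contact_force: [-0.1, -2.5, 5.4]
gripper_width: 0.0633
```

Run:
```python
from h import *
s=state();print(s["clock"],np.round(s["tool_pos"],4),np.round(s["qpos"],2),s["gripper_width"],np.round(s["contact_force"],1))
T=np.array(s["tcp_rot"]);print("100 mm up in tool axes",T.T@[0,0,.1])
R=pose(79.5,33)*np.array([-1,1,-1]);p=np.array([.514,-.3728,.063]);print("tcp in tier",R.T@(s["tool_pos"]-p))
c=camera("wrist");k=red(c);P=inframe(c,k,p,R,.02);print(P[:,:2].min(0),P[:,:2].max(0))
cv2.imwrite("pics/w5.png",c["img"][:,:,::-1])
```

```text
6.8333 [ 0.5124 -0.3808  0.0357] [ 1.05  0.92 -0.43  1.41 -0.16  1.18  0.63] 0.06332256192463558 [-0.1 -2.5  5.4]
100 mm up in tool axes [ 0.05407914  0.00069554 -0.0841128 ]
tcp in tier [-0.02170811  0.00014652 -0.01840545]
[-53.37102101 -31.1455074 ] [70.13549693 32.81735443]
```

Grip is 63.3 mm wide with small forces. Lifting straight up, gently at first.

>>> servo_tool(commands=[0, 0.003, 0, -0.004, 0, 0, 0, 0, 0.006, 0, -0.009, 0, 0, 0, 0, 0.011, 0, -0.017, 0, 0, 0, 0, 0.019, 0, -0.029, 0, 0, 0, 0, 0.027, 0, -0.042, 0, 0, 0, 0, 0.038, 0, -0.059, 0, 0, 0, 0, 0.054, 0.001, -0.084, 0, 0, 0, 0, 0.07, 0.001, -0.109, 0, 0, 0, 0, 0.086, 0.001, -0.134, 0, 0, 0, 0, 0.102, 0.001, -0.159, 0, 0, 0, 0, 0.119, 0.001, -0.185, 0, 0, 0, 0, 0.119, 0.001, -0.185, 0, 0, 0])

```text
clock: 7.88
tool_pos: [0.5142, -0.3797, 0.2639]
tcp_rot: [[0.14, 0.984, 0.107], [0.831, -0.175, 0.528], [0.538, 0.015, -0.842]]
contact_force: [0.4, -0.2, -0.2]
gripper_width: 0.0631
```

Run:
```python
from h import *
s=state();print(s["clock"],np.round(s["tool_pos"],4),np.round(s["qpos"],2),s["gripper_width"],np.round(s["contact_force"],1),np.round(s["wrist_torque"],2))
c=camera("wrist");k=red(c);T=np.array(s["tcp_rot"]);R=T*np.array([1,-1,-1]);p=np.array(s["tool_pos"])-R@[-.0217,0,-.0184]
P=inframe(c,k,p,R,.02);print(P[:,:2].min(0),P[:,:2].max(0))
cv2.imwrite("pics/w5.png",c["img"][:,:,::-1])
print(go([.55,-.2,.3],pose2(10.9)),go([.48,-.2,.33],pose2(45)))
```

```text
7.8833 [ 0.5142 -0.3797  0.2639] [ 1.05  0.7  -0.46  1.23 -0.22  1.53  0.52] 0.06307244413969848 [ 0.4 -0.2 -0.2] [-0.81  0.08 -0.03]
[-53.24051898 -31.80907048] [69.97866407 32.21402928]
(array([0.1756, 0.0049, 0.0657]), array([-0.332, -0.506,  1.173])) (array([ 0.1819, -0.0636,  0.0331]), array([-0.162, -0.555,  0.596]))
```

View pics/w5.png

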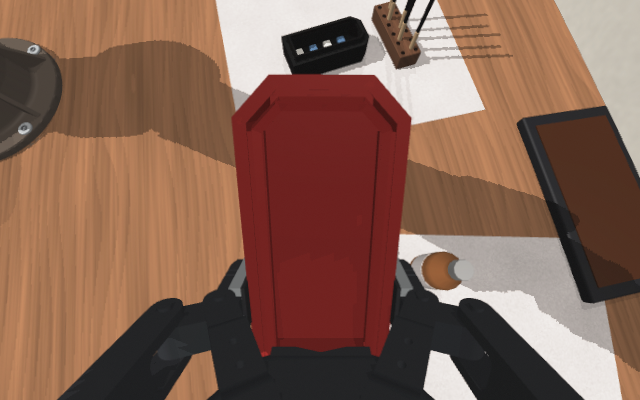

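The tier is held square: cut end at px (305,90), box and rack visible beyond it. The tier centre sits at tool (+21.7, 0, -18.4) mm. Now I'll level it and carry it to above the box.

```bash
cat >> h.py <<'E'
BOX=np.array([.5925,-.0174,.02]);BH=10.9;OFF=np.array([.0217,0,-.0184])
def over(h,c=BOX,off=OFF,a=None):
    R=pose2(BH if a is None else a);return go(c+[0,0,h]-R@off,R)
E
python3 - <<'E'
from h import *
R=pose2(BH);print(go([.5,-.17,.28],pose2(30)))
print(over(.24))
E
```

```text
(array([ 0.1827, -0.0498,  0.0931]), array([-0.237, -0.538,  0.85 ]))
(array([ 0.2953, -0.0062,  0.2115]), array([-0.332, -0.506,  1.173]))
```

>>> servo_tool(commands=[0, 0.0, -0.005, -0.03, -0.05, -0.1, 0.1, 0, 0.03, -0.01, -0.01, -0.08, -0.18, 0.25, 0, 0.06, -0.02, 0.02, -0.12, -0.28, 0.4, 0, 0.09, -0.03, 0.04, -0.17, -0.38, 0.52, 0, 0.12, -0.04, 0.06, -0.2, -0.46, 0.65, 0, 0.15, -0.05, 0.08, -0.237, -0.538, 0.75, 0, 0.183, -0.05, 0.093, -0.237, -0.538, 0.85, 0, 0.183, -0.05, 0.093, -0.237, -0.538, 0.85, 0, 0.183, -0.05, 0.093, -0.237, -0.538, 0.85, 0, 0.183, -0.05, 0.093, -0.237, -0.538, 0.85, 0, 0.183, -0.05, 0.093, -0.237, -0.538, 0.85, 0, 0.183, -0.05, 0.093, -0.237, -0.538, 0.85])

```text
clock: 8.93
tool_pos: [0.4978, -0.1708, 0.2752]
tcp_rot: [[0.865, 0.501, -0.006], [0.501, -0.865, 0.005], [-0.003, -0.008, -1.0]]
contact_force: [-0.6, -0.7, -2.9]
gripper_width: 0.0632
```

Run:
```python
from h import *
s=state();print(s["clock"],np.round(s["tool_pos"],4),np.round(s["qpos"],2),s["gripper_width"])
print(over(.16));print(over(.1))
c=camera("wrist");cv2.imwrite("pics/w6.png",c["img"][:,:,::-1])
```

```text
8.9333 [ 0.4978 -0.1708  0.2752] [ 0.47  0.27 -0.3   1.72  0.08  1.17 -0.9 ] 0.06320513863287544
(array([ 0.1387, -0.0915,  0.114 ]), array([-0.007,  0.004,  0.335]))
(array([ 0.1389, -0.091 ,  0.174 ]), array([-0.007,  0.004,  0.335]))
```

>>> servo_tool(commands=[0, 0.02, -0.013, 0, -0.007, 0.004, 0.1, 0, 0.05, -0.033, 0, -0.007, 0.004, 0.2, 0, 0.08, -0.053, 0.0, -0.007, 0.004, 0.3, 0, 0.11, -0.073, 0.02, -0.007, 0.004, 0.335, 0, 0.13, -0.085, 0.05, -0.007, 0.004, 0.335, 0, 0.139, -0.091, 0.08, -0.007, 0.004, 0.335, 0, 0.139, -0.091, 0.11, -0.007, 0.004, 0.335, 0, 0.139, -0.091, 0.14, -0.007, 0.004, 0.335, 0, 0.139, -0.091, 0.16, -0.007, 0.004, 0.335, 0, 0.139, -0.091, 0.174, -0.007, 0.004, 0.335, 0, 0.139, -0.091, 0.174, -0.007, 0.004, 0.335, 0, 0.139, -0.091, 0.174, -0.007, 0.004, 0.335])

```text
clock: 9.98
tool_pos: [0.5719, -0.0228, 0.1012]
tcp_rot: [[0.983, 0.185, -0.002], [0.185, -0.983, -0.001], [-0.002, 0.0, -1.0]]
contact_force: [-0.0, 0.8, -1.3]
gripper_width: 0.0631
```

Run:
```python
from h import *
s=state();print(s["clock"],np.round(s["tool_pos"],4),np.round(s["qpos"],2),s["gripper_width"])
print(over(.1),over(.05))
a=camera("scene");b=camera("top")
# measure tier in top view at its rim height against the box estimate
z=s["tool_pos"][2]+.0184+.02
m=mask(b,(0,130,40),(8,255,255))|mask(b,(172,130,40),(180,255,255));print("tier pts",rect(plane(b,np.argwhere(m)[:,::-1],z)))
c=camera("wrist");k=red(c);print("wrist",rect(plane(c,k,z)))
A=cv2.resize(a["img"][140:280,220:380,::-1],None,fx=2.5,fy=2.5);B=cv2.resize(c["img"][:,:,::-1],(560,350))
cv2.imwrite("pics/s6.png",np.hstack([A[:350],B[:,:395]]))
```

```text
9.9833 [ 0.5719 -0.0228  0.1012] [ 0.15  0.51 -0.28  1.83  0.18  0.83 -1.61] 0.06308790080440618
(array([-0.0005, -0.0014, -0.0004]), array([ 0.   ,  0.002, -0.004])) (array([-0.0004, -0.0015,  0.0496]), array([ 0.   ,  0.002, -0.004]))
tier pts [ 519.1   44.2 1835.   933.5  -88.3]
wrist [602.3 -17.  124.5  64.5  10.6]
```

View pics/s6.png

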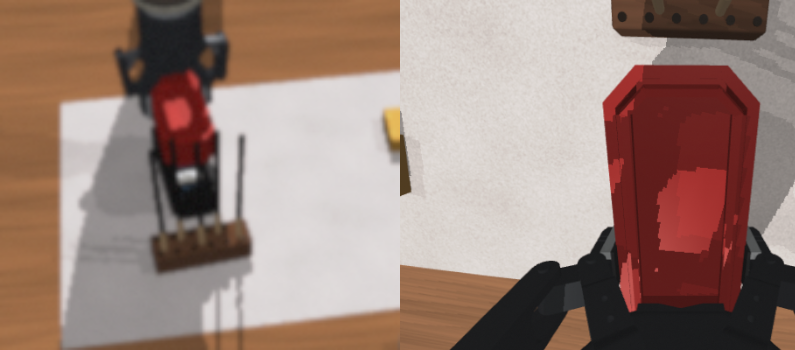

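The tier hangs just behind the rack with wide clearance: sticks at crop (155–240, 150), tier cut end at (200,150). Wrist and joint data agree to about 1.5 mm. Lowering slowly.

>>> servo_tool(commands=[0, -0.001, -0.0015, 0.012, 0, 0.002, -0.004, 0, -0.001, -0.0015, 0.024, 0, 0.002, -0.004, 0, -0.001, -0.0015, 0.034, 0, 0.002, -0.004, 0, -0.001, -0.0015, 0.042, 0, 0.002, -0.004, 0, -0.001, -0.0015, 0.046, 0, 0.002, -0.004, 0, -0.001, -0.0015, 0.048, 0, 0.002, -0.004, 0, -0.001, -0.0015, 0.05, 0, 0.002, -0.004, 0, -0.001, -0.0015, 0.052, 0, 0.002, -0.004, 0, -0.001, -0.0015, 0.054, 0, 0.002, -0.004, 0, -0.001, -0.0015, 0.056, 0, 0.002, -0.004, 0, -0.001, -0.0015, 0.057, 0, 0.002, -0.004, 0, -0.001, -0.0015, 0.058, 0, 0.002, -0.004])

```text
clock: 11.13
tool_pos: [0.5714, -0.02, 0.0439]
tcp_rot: [[0.982, 0.19, 0.002], [0.19, -0.982, -0.001], [0.002, 0.001, -1.0]]
contact_force: [-0.1, -0.5, -2.3]
gripper_width: 0.0632
```

Run:
```python
from h import *
s=state();print(s["clock"],np.round(s["tool_pos"],4),s["gripper_width"],np.round(s["contact_force"],1),np.round(s["wrist_torque"],2))
print(over(.04))
```

```text
11.1333 [ 0.5714 -0.02    0.0439] 0.06315402012048325 [-0.1 -0.5 -2.3] [-0.01  0.04  0.04]
(array([-0.0005,  0.0014,  0.0023]), array([ 0.001, -0.002,  0.001]))
```

No jamming at 42 mm, so the lip has entered. Going the last 2–3 mm home.

>>> servo_tool(commands=[0, 0, 0.0007, 0.001, 0, 0, 0, 0, 0, 0.0007, 0.002, 0, 0, 0, 0, 0, 0.0007, 0.003, 0, 0, 0, 0, 0, 0.0007, 0.003, 0, 0, 0, 0, 0, 0.0007, 0.003, 0, 0, 0])

```text
clock: 11.55
tool_pos: [0.5718, -0.0204, 0.0424]
tcp_rot: [[0.982, 0.19, 0.003], [0.19, -0.982, -0.001], [0.003, 0.001, -1.0]]
contact_force: [-4.9, 0.8, 15.6]
gripper_width: 0.0634
```

Run:
```python
from h import *
s=state();print(s["clock"],np.round(s["tool_pos"],4),s["gripper_width"],np.round(s["contact_force"],1),np.round(s["wrist_torque"],2))
print(over(.04))
```

```text
11.55 [ 0.5718 -0.0204  0.0424] 0.06338241213846929 [-4.9  0.8 15.6] [ 0.01  1.45 -0.08]
(array([-0.0008,  0.0009,  0.0008]), array([ 0.001, -0.003,  0.001]))
```

Contact at 15.6 N with the estimated height at 40.8 mm, so it is essentially home. Releasing and rising.

>>> servo_tool(commands=[0.3, 0, 0, -0.001, 0, 0, 0, 1, 0, 0, -0.001, 0, 0, 0, 1, 0, 0, -0.001, 0, 0, 0, 1, 0, 0, -0.001, 0, 0, 0, 1, 0, 0, -0.01, 0, 0, 0, 1, 0, 0, -0.03, 0, 0, 0, 1, -0.01, 0, -0.06, 0, 0, 0, 1, -0.03, 0, -0.09, 0, 0, 0, 1, -0.05, 0, -0.12, 0, 0, 0, 1, -0.05, 0, -0.15, 0, 0, 0, 1, -0.05, 0, -0.18, 0, 0, 0, 1, -0.05, 0, -0.2, 0, 0, 0])

```text
clock: 12.55
tool_pos: [0.5223, -0.03, 0.2446]
tcp_rot: [[0.982, 0.19, 0.006], [0.19, -0.982, -0.001], [0.005, 0.002, -1.0]]
contact_force: [0.8, 0.3, -0.0]
gripper_width: 0.0853
```

Run:
```python
from h import *
s=state();print(s["clock"],np.round(s["tool_pos"],4),s["gripper_width"],np.round(s["contact_force"],1),np.round(s["qpos"],2))
c=camera("wrist");cv2.imwrite("pics/w7.png",c["img"][:,:,::-1])
P=plane(c,red(c),.08);print("tier rim",rect(P));print(cv2.approxPolyDP(np.float32(P[:,:2]*1000),4,True)[:,0].round(0).tolist())
t=camera("top")
m=mask(t,(0,130,40),(8,255,255),(310,160,370,240))|mask(t,(172,130,40),(180,255,255),(310,160,370,240));print(rect(plane(t,big(m),.08)))
```

```text
12.55 [ 0.5223 -0.03    0.2446] 0.0852837593090393 [ 0.8  0.3 -0. ] [ 0.21  0.28 -0.32  1.78  0.1   1.09 -1.53]
tier rim [593.4 -16.7 138.1  63.4  10.8]
[[658.0, 14.0], [642.0, 24.0], [520.0, 1.0], [532.0, -60.0], [654.0, -37.0], [665.0, -22.0]]
[600.5 -14.9 128.4  66.5  10. ]
```

View pics/w7.png

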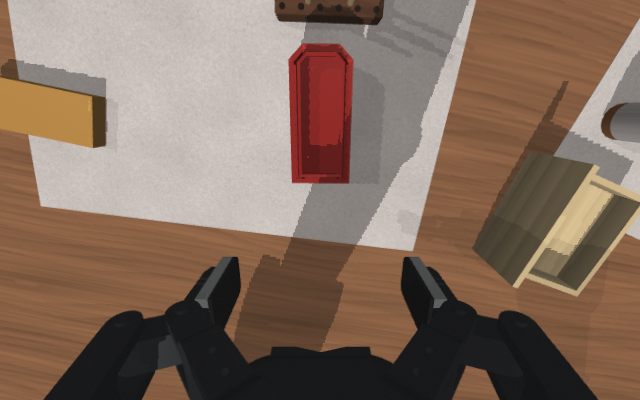

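The tier is seated, rim measured at (593.4, -16.7) mm and 10.8° with the right size, and no black rim shows at px (320,115). Now to the lid.

Run:
```python
from h import *
print(go([.535,.27,.22],pose2(89.5)))
```

```text
(array([ 0.0677, -0.2923,  0.0251]), array([ 0.008, -0.006, -1.371]))
```

>>> servo_tool(commands=[1, 0.068, -0.292, 0.025, 0.008, -0.006, -1.371, 1, 0.068, -0.292, 0.025, 0.008, -0.006, -1.371, 1, 0.068, -0.292, 0.025, 0.008, -0.006, -1.371, 1, 0.068, -0.292, 0.025, 0.008, -0.006, -1.371, 1, 0.068, -0.292, 0.025, 0.008, -0.006, -1.371, 1, 0.068, -0.292, 0.025, 0.008, -0.006, -1.371, 1, 0.068, -0.292, 0.025, 0.008, -0.006, -1.371, 1, 0.068, -0.292, 0.025, 0.008, -0.006, -1.371, 1, 0.068, -0.292, 0.025, 0.008, -0.006, -1.371, 1, 0.068, -0.292, 0.025, 0.008, -0.006, -1.371, 1, 0.068, -0.292, 0.025, 0.008, -0.006, -1.371, 1, 0.068, -0.292, 0.025, 0.008, -0.006, -1.371])

```text
clock: 13.65
tool_pos: [0.5329, 0.2693, 0.2149]
tcp_rot: [[0.003, 1.0, -0.008], [1.0, -0.003, -0.001], [-0.001, -0.008, -1.0]]
contact_force: [-0.0, -0.8, -0.3]
gripper_width: 0.0853
```

Run:
```python
from h import *
s=state();print(s["clock"],np.round(s["tool_pos"],4),np.round(s["qpos"],2))
c=camera("wrist");k=big(mask(c,(15,150,100),(30,255,255)));P=plane(c,k,.024);print(k.min(0),k.max(0),rect(P))
print(cv2.approxPolyDP(np.float32(P[:,:2]*1000),4,True)[:,0].round(0).tolist())
a=np.radians(89);R=pose2(89)
for z in(.06,.004): print(go(np.array([.535,.334,z])-R@[.02,0,0],R))
```

```text
13.65 [0.5329 0.2693 0.2149] [-0.09  0.5  -0.68  1.62  0.33  1.15 -0.85]
[296.  57.] [354. 182.] [534.9 333.7 136.4  63.3  88.4]
[[518.0, 402.0], [507.0, 392.0], [510.0, 388.0], [505.0, 390.0], [503.0, 266.0], [563.0, 265.0], [567.0, 389.0], [556.0, 401.0], [554.0, 396.0]]
(array([0.0448, 0.0025, 0.155 ]), array([-0.008,  0.   ,  0.007]))
(array([0.0448, 0.0029, 0.211 ]), array([-0.008,  0.   ,  0.007]))
```

Lid confirmed at (535, 334), 89°. Descending and gripping.

>>> servo_tool(commands=[1, 0.045, 0.0025, 0.035, -0.008, 0, 0.01, 1, 0.045, 0.0025, 0.07, -0.008, 0, 0.01, 1, 0.045, 0.0025, 0.105, -0.008, 0, 0.01, 1, 0.045, 0.0025, 0.14, -0.008, 0, 0.01, 1, 0.045, 0.0025, 0.165, -0.008, 0, 0.01, 1, 0.045, 0.0025, 0.18, -0.008, 0, 0.01, 1, 0.045, 0.0025, 0.19, -0.008, 0, 0.01, 1, 0.045, 0.0025, 0.198, -0.008, 0, 0.01, 1, 0.045, 0.0025, 0.204, -0.008, 0, 0.01, 1, 0.045, 0.0025, 0.208, -0.008, 0, 0.01, 1, 0.045, 0.0025, 0.21, -0.008, 0, 0.01, 1, 0.045, 0.0025, 0.21, -0.008, 0, 0.01])

```text
clock: 14.7
tool_pos: [0.535, 0.3145, 0.0059]
tcp_rot: [[0.019, 1.0, 0.002], [1.0, -0.019, -0.0], [-0.0, 0.002, -1.0]]
contact_force: [-0.4, -0.2, 0.6]
gripper_width: 0.0854
```

>>> servo_tool(commands=[0.5, 0, 0, 0, 0, 0, 0, 0, 0, 0, 0, 0, 0, 0, 0, 0, 0, 0, 0, 0, 0, 0, 0, 0, 0, 0, 0, 0, 0, 0, 0, 0, 0, 0, 0, 0, 0, 0, 0, 0, 0, 0, 0, 0, 0, 0, 0, 0, 0])

```text
clock: 15.28
tool_pos: [0.5351, 0.3148, 0.0067]
tcp_rot: [[0.019, 1.0, 0.002], [1.0, -0.019, 0.0], [0.0, 0.002, -1.0]]
contact_force: [0.3, -1.0, 5.9]
gripper_width: 0.0623
```

>>> servo_tool(commands=[0, 0, 0, -0.004, 0, 0, 0, 0, 0, 0, -0.012, 0, 0, 0, 0, 0, 0, -0.03, 0, 0, 0, 0, 0, 0, -0.055, 0, 0, 0, 0, 0, 0, -0.085, 0, 0, 0, 0, 0, 0, -0.115, 0, 0, 0, 0, 0, 0, -0.145, 0, 0, 0, 0, 0, 0, -0.175, 0, 0, 0, 0, 0, 0, -0.2, 0, 0, 0, 0, 0, 0, -0.215, 0, 0, 0, 0, 0, 0, -0.22, 0, 0, 0, 0, 0, 0, -0.22, 0, 0, 0])

```text
clock: 16.28
tool_pos: [0.5348, 0.315, 0.2272]
tcp_rot: [[0.019, 1.0, 0.003], [1.0, -0.019, 0.001], [0.001, 0.003, -1.0]]
contact_force: [0.2, 0.9, -2.1]
gripper_width: 0.0625
```

Run:
```python
from h import *
s=state();print(s["clock"],np.round(s["tool_pos"],4),s["gripper_width"],np.round(s["contact_force"],1),np.round(s["wrist_torque"],2))
c=camera("wrist");cv2.imwrite("pics/w8.png",c["img"][:,:,::-1])
k=big(mask(c,(15,150,80),(30,255,255)));T=np.array(s["tcp_rot"])
for z in(-.022,-.018,-.014):
  P=inframe(c,k,np.array(s["tool_pos"]),T,z);print(z,P[:,:2].min(0),P[:,:2].max(0),cv2.approxPolyDP(np.float32(P[:,:2]),3,True)[:,0].round(1).tolist())
```

```text
16.2833 [0.5348 0.315  0.2272] 0.062450824057633865 [ 0.2  0.9 -2.1] [-0.02  0.04 -0.04]
-0.022 [-44.91679166 -31.08982975] [88.93145491 30.05984684] [[88.9000015258789, -16.799999237060547], [75.5999984741211, -30.5], [-44.20000076293945, -30.799999237060547], [-40.70000076293945, -26.200000762939453], [-44.79999923706055, 1.0], [-40.599998474121094, 21.5], [-44.900001525878906, 29.399999618530273], [76.0, 29.299999237060547], [88.5999984741211, 16.399999618530273]]
-0.018 [-49.10753787 -32.1107707 ] [89.20048249 31.07639038] [[89.19999694824219, -17.399999618530273], [75.4000015258789, -31.5], [-48.400001525878906, -31.799999237060547], [-44.70000076293945, -27.0], [-49.0, 1.0], [-44.70000076293945, 22.299999237060547], [-49.099998474121094, 30.399999618530273], [75.80000305175781, 30.299999237060547], [88.80000305175781, 17.0]]
-0.014 [-53.29828408 -33.13171165] [89.46951008 32.09293391] [[89.5, -17.899999618530273], [75.19999694824219, -32.599998474121094], [-52.5, -32.79999923706055], [-48.79999923706055, -27.899999618530273], [-53.20000076293945, 1.0], [-48.70000076293945, 23.0], [-53.29999923706055, 31.399999618530273], [75.5999984741211, 31.299999237060547], [89.0999984741211, 17.5]]
```

View pics/w8.png

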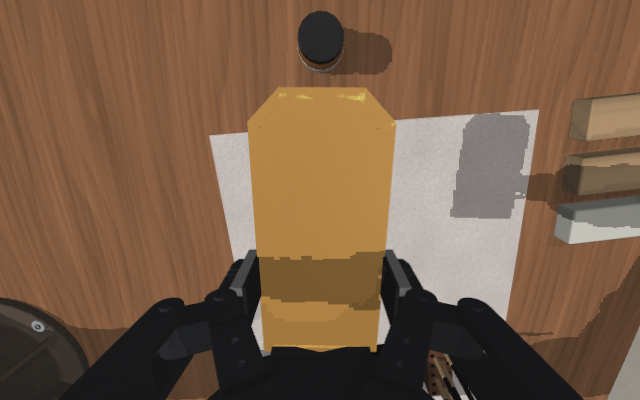

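The lid is held square, cut end at px (320,90), with its centre at tool (+19.3, -0.5, -5.3) mm. Carrying it high to the stack.

```bash
cat >> h.py <<'E'
SEAT=np.array([.593,-.0169,.092]);LOFF=np.array([.0193,-.0005,-.0053])
def lid(h): return over(h,SEAT,LOFF,10.85)
E
python3 - <<'E'
from h import *
print(lid(.14),lid(.05))
E
```

```text
(array([-0.3346,  0.046 , -0.0009]), array([ 1.000e-03, -1.000e-03,  1.363e+00])) (array([-0.3346,  0.0459,  0.0891]), array([ 1.000e-03, -1.000e-03,  1.363e+00]))
```

>>> servo_tool(commands=[0, -0.01, 0.001, -0.01, 0, 0, 0.05, 0, -0.03, 0.004, -0.01, 0, 0, 0.15, 0, -0.06, 0.008, -0.01, 0, 0, 0.27, 0, -0.095, 0.013, -0.01, 0, 0, 0.39, 0, -0.13, 0.018, -0.01, 0, 0, 0.51, 0, -0.165, 0.023, -0.01, 0, 0, 0.63, 0, -0.2, 0.028, -0.01, 0, 0, 0.75, 0, -0.235, 0.033, -0.01, 0, 0, 0.87, 0, -0.27, 0.038, -0.01, 0, 0, 0.99, 0, -0.3, 0.042, -0.01, 0, 0, 1.11, 0, -0.32, 0.045, -0.01, 0, 0, 1.23, 0, -0.335, 0.046, -0.005, 0, 0, 1.363])

```text
clock: 17.33
tool_pos: [0.574, -0.0254, 0.2307]
tcp_rot: [[0.983, 0.184, 0.0], [0.184, -0.983, -0.001], [0.0, 0.001, -1.0]]
contact_force: [0.8, 0.0, -2.1]
gripper_width: 0.0625
```

Run:
```python
from h import *
s=state();print(s["clock"],np.round(s["tool_pos"],4),np.round(s["qpos"],2),s["gripper_width"])
print(lid(.02),lid(0))
```

```text
17.3333 [ 0.574  -0.0254  0.2307] [ 0.19  0.38 -0.33  1.68  0.13  1.11 -1.56] 0.06254345876691474
(array([ 0.0009, -0.0045,  0.1239]), array([ 0.001, -0.   , -0.005])) (array([ 0.0009, -0.0045,  0.1439]), array([ 0.001, -0.   , -0.005]))
```

>>> servo_tool(commands=[0, 0.001, -0.0045, 0.015, 0, 0, -0.005, 0, 0.001, -0.0045, 0.035, 0, 0, -0.005, 0, 0.001, -0.0045, 0.055, 0, 0, -0.005, 0, 0.001, -0.0045, 0.075, 0, 0, -0.005, 0, 0.001, -0.0045, 0.095, 0, 0, -0.005, 0, 0.001, -0.0045, 0.11, 0, 0, -0.005, 0, 0.001, -0.0045, 0.12, 0, 0, -0.005, 0, 0.001, -0.0045, 0.124, 0, 0, -0.005, 0, 0.001, -0.0045, 0.124, 0, 0, -0.005, 0, 0.001, -0.0045, 0.124, 0, 0, -0.005])

```text
clock: 18.17
tool_pos: [0.5746, -0.0168, 0.1071]
tcp_rot: [[0.98, 0.2, 0.001], [0.2, -0.98, -0.0], [0.001, 0.001, -1.0]]
contact_force: [-0.0, -0.3, -1.0]
gripper_width: 0.0624
```

Run:
```python
from h import *
s=state();print(s["clock"],np.round(s["tool_pos"],4),s["gripper_width"],np.round(s["contact_force"],1))
print(lid(0))
c=camera("wrist");k=big(mask(c,(15,150,80),(30,255,255)));P=plane(c,k,s["tool_pos"][2]+.0165);print(rect(P))
```

```text
18.1667 [ 0.5746 -0.0168  0.1071] 0.06243670878150331 [-0.  -0.3 -1. ]
(array([-0.0013,  0.004 ,  0.0204]), array([ 0.001, -0.001,  0.012]))
[593.4 -13.4 139.4  63.6  11.2]
```

Wrist view and arm data agree that the lid is about 4 mm off in y. I'll correct that and lower it.

>>> servo_tool(commands=[0, -0.001, 0.004, 0, 0, 0, 0.012, 0, -0.001, 0.004, 0, 0, 0, 0.012, 0, -0.001, 0.004, 0, 0, 0, 0.012, 0, -0.001, 0.004, 0.005, 0, 0, 0.012, 0, -0.001, 0.004, 0.008, 0, 0, 0.012, 0, -0.001, 0.004, 0.01, 0, 0, 0.012, 0, -0.001, 0.004, 0.012, 0, 0, 0.012, 0, -0.001, 0.004, 0.014, 0, 0, 0.012, 0, -0.001, 0.004, 0.016, 0, 0, 0.012, 0, -0.001, 0.004, 0.018, 0, 0, 0.012, 0, -0.001, 0.004, 0.018, 0, 0, 0.012, 0, -0.001, 0.004, 0.018, 0, 0, 0.012])

```text
clock: 19.22
tool_pos: [0.5742, -0.0208, 0.0886]
tcp_rot: [[0.982, 0.189, 0.001], [0.189, -0.982, -0.0], [0.001, 0.0, -1.0]]
contact_force: [0.7, 0.3, -0.8]
gripper_width: 0.0625
```

Run:
```python
from h import *
s=state();print(s["clock"],np.round(s["tool_pos"],4),s["gripper_width"],np.round(s["contact_force"],1),np.round(s["wrist_torque"],2))
print(lid(0))
```

```text
19.2167 [ 0.5742 -0.0208  0.0886] 0.06249601570916218 [ 0.7  0.3 -0.8] [-0.07 -0.01 -0.07]
(array([-0.0001,  0.0002,  0.0019]), array([ 0.   , -0.001,  0.001]))
```

Over the lip with no contact, within 0.2 mm sideways. Pressing the last 2 mm home.

>>> servo_tool(commands=[0, 0, 0, 0.001, 0, 0, 0, 0, 0, 0, 0.002, 0, 0, 0, 0, 0, 0, 0.003, 0, 0, 0, 0, 0, 0, 0.003, 0, 0, 0, 0, 0, 0, 0.003, 0, 0, 0])

```text
clock: 19.63
tool_pos: [0.5744, -0.0208, 0.0867]
tcp_rot: [[0.982, 0.189, 0.002], [0.189, -0.982, -0.001], [0.001, 0.001, -1.0]]
contact_force: [-4.7, -0.9, 8.3]
gripper_width: 0.0624
```

Run:
```python
from h import *
s=state();print(s["clock"],np.round(s["tool_pos"],4),s["gripper_width"],np.round(s["contact_force"],1),np.round(s["wrist_torque"],2))
print(lid(0))
```

```text
19.6333 [ 0.5744 -0.0208  0.0867] 0.06242859716968748 [-4.7 -0.9  8.3] [-0.15  0.76  0.01]
(array([-0.0003,  0.0002, -0.    ]), array([ 0.001, -0.001,  0.001]))
```

Contact exactly at the seated height. Releasing and backing off.

>>> servo_tool(commands=[0.3, 0, 0, -0.0005, 0, 0, 0, 1, 0, 0, -0.0005, 0, 0, 0, 1, 0, 0, -0.0005, 0, 0, 0, 1, 0, 0, -0.0005, 0, 0, 0, 1, 0, 0, -0.01, 0, 0, 0, 1, 0, 0, -0.03, 0, 0, 0, 1, -0.01, 0, -0.06, 0, 0, 0, 1, -0.03, 0, -0.09, 0, 0, 0, 1, -0.05, 0, -0.12, 0, 0, 0, 1, -0.05, 0, -0.15, 0, 0, 0, 1, -0.05, 0, -0.17, 0, 0, 0, 1, -0.05, 0, -0.17, 0, 0, 0])

```text
clock: 20.63
tool_pos: [0.5271, -0.03, 0.2612]
tcp_rot: [[0.982, 0.189, 0.009], [0.189, -0.982, -0.001], [0.009, 0.002, -1.0]]
contact_force: [0.4, -0.5, 0.2]
gripper_width: 0.0853
```

Run:
```python
from h import *
s=state();print(s["clock"],np.round(s["tool_pos"],4),s["gripper_width"],np.round(s["contact_force"],1))
c=camera("wrist");k=big(mask(c,(15,120,80),(30,255,255)));print("lid",rect(plane(c,k,.104)))
a=camera("scene")
A=cv2.resize(a["img"][160:260,240:360,::-1],None,fx=3.5,fy=3.5,interpolation=2);B=cv2.resize(c["img"][0:260,220:460,::-1],None,fx=350/260,fy=350/260)
cv2.imwrite("pics/f.png",np.hstack([A,B]))
```

```text
20.6333 [ 0.5271 -0.03    0.2612] 0.08530432285557488 [ 0.4 -0.5  0.2]
lid [593.4 -17.6 139.4  63.6  10.6]
```

View pics/f.png

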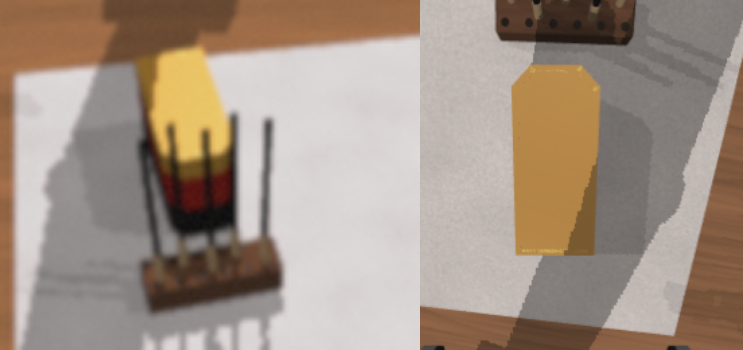

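The stack of black, red and ochre is even and flush at crop (195,150). The lid at z = 104 mm measures (593.4, -17.6), 10.6°, 139×64, which agrees with the tier below. The rack hasn't been moved.

```bash
python3 -c "
from bench import close_job
print(close_job())"
```

```text
the job is handed in; nothing more can be done
None
```

The lunch box is assembled and handed in at about 21 s of the 72 s allowed; handing in reports no verdict. I gripped the red tier along its 33° tilt, lifted it straight up, levelled it and set it on the black box. Then I put the ochre lid on top, with all cut ends towards the rack.

**Positions:** the last camera measurements were:

| Part | x (mm) | y (mm) | Heading |
|---|---|---|---|
| Bottom box | 592.5 | -17.4 | 10.9° |
| Red tier | 593.4 | -16.7 | 10.8° |
| Lid | 593.4 | -17.6 | 10.6° |

The box figure was taken before anything was stacked on it; I did not re-measure the box afterwards.

**Seating:** the parts made contact at the expected seated heights, 0.8 mm high for the tier and exact for the lid. Contact forces were about 16 N and 8 N. The final picture shows an even stack with no gaps, and the gripper is open and clear of it.

**Disagreements:**
- The top camera put the tier about 7 mm off and too short, because the arm was partly in the way. I relied on the wrist camera instead.
- The first lid alignment overshot by 4 mm in y; I corrected it before lowering.
- The rack looks unmoved in the final picture. The jar and bottle were never approached closely, but I did not measure them again at the end.

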